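Lay the spatula in the wash cassette and lock its hold-down bar

ROBOT

A 6-joint arm with a two-finger parallel gripper is mounted at the origin on the work surface. World frame = base frame: x ahead of the robot, y to its left, z up, the work surface at z = 0. Lengths are in mm, angles in rad, forces in N, time in s.
With the tool pointing down it reaches from about 275 to 750 mm from the base axis. Payload 10.2 kg.
Tool frame: the origin (TCP) lies midway between the tips of the shut fingers; the grasp point (between the pads) lies 19 mm behind it; z points along the fingers, y is the line along which they close (so a half turn about z gives the same grasp; the last joint's range is limited). The gripper opens to 85 mm and grips with 20 to 120 N. Pads are 22 mm wide; open, the fingers measure 114 mm over their backs; the gripper's body (76 mm by 85 mm) begins 54 mm behind the grasp point. The pads swing forward as they close: fully open they stand 13 mm farther back than shut.
Start: joints at [0.941, 0.313, 1.498, -0, 1.331, -0.223], TCP at [207.741, 482.156, 210.594] pointing down, gripper open.
Joint ranges: [-2.94, 2.94], [-0.97, 2.17], [0.19, 2.56], [-1.23, 4.37], [0.02, 3.11], [-2.88, 2.88]. Speed limits (rad/s): [2.39, 2.39, 3.01, 3.14, 3.14, 3.14].

INTERFACE

Orientations are given as a unit quaternion [w, x, y, z].
In Python, from rig import ctrl gives the robot as it stands.
- The arm moves only by the tool send_rows, never from a script. Its argument "targets" is a list of rows, each a list of 7 numbers: the closure, from -1 (fully open) to 1 (shut), so that 0 is half open, then the shift along the tool's x, y, z in m, then the turn, a rotation vector about the tool's x, y, z in rad. In form: [[claw, dx, dy, dz, ax, ay, az], ...]. A call has exactly 10 rows; each row shifts and turns the commanded pose from where the row before left it, along the tool's axes as they then stand; what a row does not reach is not made up. A row lasts 1/8 s, in which the tool goes at most 62.5 mm and 10.7 degrees, less where a joint would pass 70% of its speed; a pose out of reach is approached as far as the arm can. A call with a gripper value outside its range is refused whole. The fingers move at their own pace and stop on an object; "squeeze" is the grip in N (left out, the last holds). Time passes only in rows, so rows that do not move let the fingers close, or fill a call up. It gives the time, the measured TCP pose, the force, the opening and the grip force at its end, in the units of the state.
- ctrl.sense(): the state, without advancing time (a new reading comes with each control period).
- ctrl.capture(name): name is "scene" or "top" or "wrist"; returns a dict with "img" (400x640x3 uint8, red, green, blue), "camera_matrix" (3x3 intrinsics, pixels), "R" (3x3) and "t" (3): a world point X has camera coordinates R X + t. Camera axes: x right, y down, z forward; pixel columns grow to the right and rows downward; lengths in mm; the calibration is good to about 2 mm. A picture is of the moment at which its call begins. There is no depth.
- ctrl.finish_job(): hands the job in; it is judged then, once.
Trained networks look in a picture, given as the dict that the camera call returned (one of the last four; its "shot" number tells which), for a name from the list of things; names that differ only in an ending like _2 or _b are one class to them, and where a whole thing is asked for, a point or a joint stands for the part that bears it (a point fixed in the world has none). Each returns a list of dicts, best first, with "score" (0 to 1); they miss things now and then, are a little off and sometimes report something else, mostly with a low value. They report only what shows in the picture. A call takes as long as a camera call. They do not tell look-alikes from the thing itself.
- ctrl.boxes_of(query, picture): "extent" ([left, top, width, height] in pixels, round what is visible of it).
- ctrl.landmark_of(query, picture): "point" ([column, row] in pixels: a listed point, or the origin of a listed thing).
The state is a dict: "time_s": time; "joints": joint angles; "dq": joint speeds; "tau": joint torques, N m; "eef_pos": TCP position; "ee_rot": TCP orientation; "force": force on the tool from outside, world axes, zero at the start; "wrist_torque": the same for the moment, N m; "grip_width": opening from 0.0 (shut) to 1.0 (fully open); "grip_force": force on a finger pad.
Only numpy, scipy, OpenCV 4.12 (cv2) and the standard library are available. Lean on these libraries where they do the work, as an engineer would, in place of code of your own. Each camera call takes 0.05 s, during which the arm holds its last target. There are 200 camera calls.

TASK

Make the blue wash cassette ready: flip the red cam lever over to free the hold-down bar, slide the bar clear and lay the green-handled spatula flat in the empty pocket, blade in the wide end like the brush beside it, without dropping it. Then slide the bar back over the blade all the way home to its stop and flip the lever back fully to lock it. Leave the brush in its pocket and do not disturb the fruit and lab ware around.

Things in the scene. Friction and masses are not known exactly. Their poses are not given: they have to be found in the camera images.
- cassette: Blue tray fixed to the bench, 10 mm thick, spanning x -92..72 and y -95..138 mm about its origin (on the bench surface). Axes: x across the pockets towards the lever, y along them towards their wide (blade) ends, z up. Aluminium rails along both long edges (x -92..-80 and 56..72, tops 30 mm up). Two pockets along y: centre lines x = -35 (empty) and 25 mm (holds the brush).
- pocket (a point): Where the spatula's origin belongs: floor of the empty pocket, 10 mm above the bench; axes as the cassette's. White ribs 4 mm thick (tops 20 mm above the bench) frame a handle slot 24 mm wide (y -90..-30 from here) and a blade pocket 32 mm wide (y 25..86), with end walls; no ribs at y -30..25, room for fingers.
- bar (a joint): Slide of the steel hold-down bar along the cassette's y, m: 0 = home against its stop (over the spatula blade), 0.080 = open against the other stop, clear of the pockets. It cannot be slid while the cam lever is locked. It starts part way, in the way of the blade. Free, it takes about 2 N.
- bar_mid (a point): On the top face of the bar, midway between the two pockets. The bar spans the cassette across x; it is 30 mm wide (15 each side of this point along the cassette's y), its top is 46 mm and its underside 28 mm above the bench. Axes as the cassette's. The spot above the gap between the pockets is free for pushing.
- cam_lever (a joint): Red cam lever carried on the +x end of the bar; hinge axis along the cassette's y, rad: 0 = locked (leans 0.55 rad from upright inwards, over the bar), 1.1 = free (leans 0.55 rad outwards, beyond the rail). It stays where it is left; the cam presses on a black strip on the rail and begins to grip below about 0.5.
- lever_pivot (a point): On the lever's hinge axis, 40 mm above the bench; moves with the bar; axes as the cassette's.
- lever_tip (a point): Centre of the round grip at the lever's end, 75 mm from the hinge axis; the grip is 18 mm in diameter and 20 mm long along the hinge axis, the stem 10 by 16 mm. Top of the lever is 124 mm above the bench when upright.
- spatula: Spatula to be loaded, 165 mm long, lying flat loose on the bench. Origin on its underside near its centre of mass (a good place to grip); y points along it to the blade, z up. Green plastic handle 18 wide, 14 high (y -85..15 mm), steel blade 26 wide, 4 mm thick (y 15..80 mm). 40 to 90 g.
- spatula_tip (a point): Middle of the blade's end edge, 80 mm along y from the spatula's origin.
- brush: Flat brush with wooden handle already lying in the other pocket, same outline as the spatula (head 10 mm thick); leave it there. Origin on its underside, y to its head.
- orange: Orange, 72 mm across, 62 mm high, flat foot; lies on the other side of the cassette from the spatula. Bystander.
- mandarin: Mandarin, 62 mm across, 48 mm high. Bystander.
- pomelo: Large yellow fruit, 94 mm across, 90 mm high. Bystander.
- lemon: Lemon, 56 mm across, 50 mm high. Bystander.
- wash_bottle: White bottle with blue cap, 64 mm across, 170 mm high. Bystander.
- petri_dish: Open glass dish, 90 mm across, 16 mm high. Bystander.
- mortar: White mortar with pestle, 116 mm across, 60 mm high, pestle to about 100 mm. Bystander.
There are look-alikes about, which are no part of the job. What is shaped like the spatula but pink is not meant.

How it is judged:
By the outcome, as a careful person would: the job done as asked, in the order asked, and still so for the second after the job is handed in, with the robot touching nothing.
It also fails if it takes over 67 s, if anything falls off the work surface, if the arm or the gripper's body presses on something with over 40 N, if the wrist force passes 120 N, or if a joint passes its speed limit or range.

## Working session

There is one attempt and no reset: what is moved stays moved. The work goes in short steps, Python scripts to look and compute and a tool call to move; the robot and the scene stay as the last step left them, time stands still between calls to the robot, and variables do not carry over. Pictures are saved under pics/ and viewed, at most 10 in all, crops included, and the job is handed in when it is done.

Besides the shell and the picture viewer there is one more tool, called after "Emit:" as name([rows], argument=value, ...), one row to a line, values as JSON. send_rows: Moves the arm, as the interface text tells. Its arguments: {"type":"object","properties":{"targets":{"type":"array"},"squeeze":{"type":"number"}},"required":["targets"]}

```bash
mkdir -p pics
cat > h.py <<'E'
import numpy as np, cv2
from rig import ctrl
from scipy.spatial.transform import Rotation as Ro
def cap(n,save=None):
    p=ctrl.capture(n)
    if save: cv2.imwrite('pics/'+save,p['img'][:,:,::-1])
    return p
def ray(p,uv,z):
    K=np.array(p['camera_matrix']);R=np.array(p['R']);t=np.array(p['t']).ravel()
    d=R.T@np.linalg.solve(K,[uv[0],uv[1],1.]);c=-R.T@t
    return c+d*(z-c[2])/d[2]
def proj(p,X):
    K=np.array(p['camera_matrix']);x=K@(np.array(p['R'])@np.array(X)+np.array(p['t']).ravel());return x[:2]/x[2]
E
python3 - <<'E'
from h import *
s=ctrl.sense();print({k:np.round(v,3) for k,v in s.items()})
for n in('scene','top'):
    p=cap(n,n+'1.png')
    for q,z in(('pocket',10),('bar_mid',46),('lever_pivot',40),('lever_tip',104),('spatula',0),('spatula_tip',2),('cassette',0),('brush',10)):
        for r in ctrl.landmark_of(q,p)[:3]: print(n,q,np.round(r['point']),round(r['score'],2),np.round(ray(p,r['point'],z)))
E
```

```text
{'time_s': np.float64(0.0), 'joints': array([ 0.941,  0.313,  1.498,  0.   ,  1.331, -0.223]), 'dq': array([-0.001,  0.   ,  0.   ,  0.001, -0.002,  0.001]), 'tau': array([ 0.0000e+00, -4.1226e+01, -2.5975e+01, -0.0000e+00,  4.0000e-03,
        0.0000e+00]), 'eef_pos': array([207.568, 481.911, 210.029]), 'ee_rot': array([-0.   ,  0.202,  0.979, -0.001]), 'force': array([ 1.008, -0.024, -0.253]), 'wrist_torque': array([-0.033,  0.016,  0.013]), 'grip_force': np.float64(0.0), 'grip_width': np.float64(0.999)}
scene pocket [338. 200.] 0.64 [512. -30.  10.]
scene pocket [337. 185.] 0.6 [451.   8.  10.]
scene pocket [338. 266.] 0.52 [ 737. -187.   10.]
scene bar_mid [354. 188.] 0.55 [521.  38.  46.]
scene lever_pivot [360. 202.] 0.78 [581.  22.  40.]
scene lever_tip [362. 188.] 0.56 [569.  33. 104.]
scene spatula [214. 198.] 0.8 [ 232. -417.    0.]
scene spatula [250. 229.] 0.7 [ 435. -368.    0.]
scene spatula [218. 288.] 0.56 [ 580. -565.    0.]
scene spatula_tip [230. 204.] 0.68 [ 296. -380.    2.]
scene spatula_tip [259. 211.] 0.53 [ 383. -301.    2.]
scene spatula_tip [246. 186.] 0.47 [ 250. -286.    2.]
scene cassette [342. 201.] 0.55 [517. -15.   0.]
scene brush [448. 185.] 0.75 [692. 370.  10.]
top pocket [286. 210.] 0.69 [467.  -4.  10.]
top bar_mid [271. 193.] 0.57 [514.  39.  46.]
top lever_pivot [276. 172.] 0.91 [579.  27.  40.]
top lever_tip [270. 181.] 0.48 [538.  36. 104.]
top spatula [424. 285.] 0.78 [ 252. -413.    0.]
top spatula [471. 178.] 0.73 [ 572. -566.    0.]
top spatula [403. 224.] 0.64 [ 429. -355.    0.]
top spatula_tip [408. 260.] 0.87 [ 324. -368.    2.]
top spatula_tip [386. 247.] 0.86 [ 360. -303.    2.]
top spatula_tip [467. 206.] 0.7 [ 488. -548.    2.]
top cassette [291. 199.] 0.81 [502. -17.   0.]
top brush [297. 191.] 0.59 [525. -34.  10.]
top brush [348. 122.] 0.33 [ 744. -190.   10.]
```

View pics/top1.png

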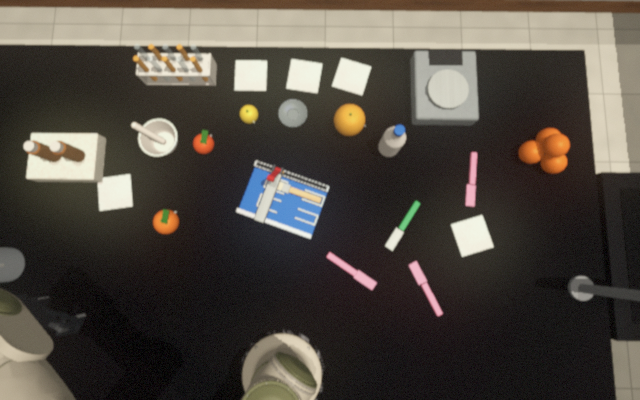

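View pics/scene1.png

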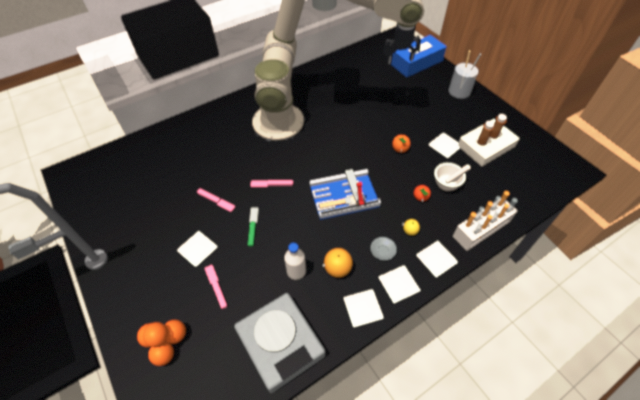

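The top view shows the cassette around (283,200) with the red lever at about (274,172). The green spatula runs from its blade at (391,243) to its handle end at (417,203), among pink look-alikes. Next I'll go above the cassette and look with the wrist camera.

```bash
cat >> h.py <<'E'
def plan(wps,claw,yaw0=None):
    """wps: list of (x,y,z,yaw_deg of tool y, rows); prints rounded rows, tool down"""
    s=ctrl.sense();P=np.array(s['eef_pos'],float);w,x,y,z=s['ee_rot']
    R=Ro.from_quat([x,y,z,w]);rows=[]
    for X,Y,Z,yaw,n in wps:
        G=np.array([X,Y,Z],float);a=np.radians(yaw)
        yy=np.array([np.cos(a),np.sin(a),0]);zz=np.array([0,0,-1.]);T=Ro.from_matrix(np.c_[np.cross(yy,zz),yy,zz])
        for k in range(n,0,-1):
            d=np.round(R.inv().apply((G-P)/k)/1000,3)
            r=np.round((R.inv()*T).as_rotvec()/k,2)
            rows.append([claw,*[float(v)+0. for v in d],*[float(v)+0. for v in r]])
            P=P+R.apply(d)*1000;R=R*Ro.from_rotvec(r)
    print(len(rows),'end',np.round(P,1));
    for r in rows: print([round(v,3) for v in r],end=',')
    print()
def st():
    s=ctrl.sense();w,x,y,z=s['ee_rot'];M=Ro.from_quat([x,y,z,w]).as_matrix()
    print('t',round(float(s['time_s']),2),'tcp',np.round(s['eef_pos'],1),'yaw',round(float(np.degrees(np.arctan2(M[1,1],M[0,1]))),1),'F',np.round(s['force'],1),'w',round(float(s['grip_width']),3),'gf',round(float(s['grip_force']),1))
E
python3 - <<'E'
from h import *
plan([(470,0,300,-20,10)],1)
E
```

```text
10 end [ 4.696e+02 -2.000e-01  2.996e+02]
[1, -0.043, -0.034, -0.009, 0.0, 0.0, 0.15],[1, -0.048, -0.027, -0.009, 0.0, 0.0, 0.15],[1, -0.051, -0.02, -0.009, 0.0, 0.0, 0.15],[1, -0.054, -0.012, -0.009, 0.0, 0.0, 0.15],[1, -0.055, -0.004, -0.009, 0.0, 0.0, 0.15],[1, -0.055, 0.005, -0.009, 0.0, 0.0, 0.15],[1, -0.053, 0.013, -0.009, 0.0, 0.0, 0.15],[1, -0.051, 0.021, -0.009, 0.0, 0.0, 0.15],[1, -0.047, 0.028, -0.009, 0.0, 0.0, 0.16],[1, -0.042, 0.034, -0.008, 0.0, 0.0, 0.15],
```

Emit:
send_rows([
  [1, -0.043, -0.034, -0.009, 0, 0, 0.15],
  [1, -0.048, -0.027, -0.009, 0, 0, 0.15],
  [1, -0.051, -0.02, -0.009, 0, 0, 0.15],
  [1, -0.054, -0.012, -0.009, 0, 0, 0.15],
  [1, -0.055, -0.004, -0.009, 0, 0, 0.15],
  [1, -0.055, 0.005, -0.009, 0, 0, 0.15],
  [1, -0.053, 0.013, -0.009, 0, 0, 0.15],
  [1, -0.051, 0.021, -0.009, 0, 0, 0.15],
  [1, -0.047, 0.028, -0.009, 0, 0, 0.16],
  [1, -0.042, 0.034, -0.008, 0, 0, 0.15],
])

```text
time_s: 2.15
eef_pos: [470.2, -2.0, 300.1]
ee_rot: [0.0, 0.82, 0.573, 0.0]
force: [0.1, -0.5, 0.4]
grip_width: 0.001
grip_force: 0.0
```

Run:
```python
from h import *
st()
p=cap('wrist','w1.png')
for q,z in(('pocket',10),('bar_mid',46),('lever_pivot',40),('lever_tip',104),('cassette',0),('brush',10)):
        for r in ctrl.landmark_of(q,p)[:2]: print(q,np.round(r['point']),round(r['score'],2),np.round(ray(p,r['point'],z)))
```

```text
t 2.15 tcp [470.2  -2.  300.1] yaw -20.1 F [ 0.1 -0.5  0.4] w 0.001 gf 0.0
pocket [321. 165.] 0.81 [472.  -4.  10.]
pocket [395. 123.] 0.47 [597.  17.  10.]
bar_mid [340. 123.] 0.57 [519.  47.  46.]
lever_pivot [394. 122.] 0.59 [589.  22.  40.]
lever_tip [373. 126.] 0.77 [550.  34. 104.]
cassette [488.   9.] 0.67 [759. 117.   0.]
cassette [346. 163.] 0.65 [509. -16.   0.]
brush [362. 168.] 0.7 [530. -30.  10.]
brush [393. 123.] 0.55 [593.  18.  10.]
```

View pics/w1.png

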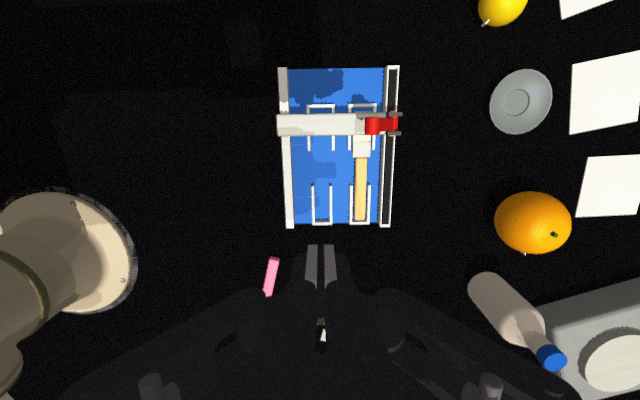

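The wrist view shows the cassette squarely. The rail corners are at about (278,68), (399,66), (287,228) and (390,227), the bar is at row 124, and the red lever tip is at about (373,125). I'll fit the cassette pose to those corners.

Run:
```python
from h import *
from scipy.optimize import least_squares
p=cap('wrist')
uv=[(278,68),(399,66),(286.5,228),(390,227)];xy=[(-92,138),(72,138),(-92,-95),(72,-95)]
def W(q,x,y,z): c,s=np.cos(q[2]),np.sin(q[2]); return [q[0]+c*x-s*y,q[1]+s*x+c*y,z]
f=lambda q:np.concatenate([proj(p,W(q,*a,30))-u for a,u in zip(xy,uv)])
r=least_squares(f,[505,-17,-.35]);q=r.x;print(q,np.degrees(q[2]),r.fun.round(1))
print('pocket',proj(p,W(q,-35,0,10)),'->',np.round(W(q,-35,0,10)), 'cassette', q[:2])
c,s=np.cos(q[2]),np.sin(q[2])
for n,u,z in(('bar',(340,123),46),('barnear',(340,136),46),('barfar',(340,113),46),('pivot',(394,122),40),('tip',(373,126),104)):
    d=ray(p,u,z)[:2]-q[:2];print(n,np.round([c*d[0]+s*d[1],-s*d[0]+c*d[1]]))
```

```text
[ 5.03452599e+02 -1.42968589e+01 -3.29229581e-01] -18.86346547714193 [-0.5 -0.3  0.6 -0.4 -0.3  0.8  0.1  0.2]
pocket [321.35646643 166.29715276] -> [470.  -3.  10.] cassette [503.45259915 -14.29685889]
bar [-9. 65.]
barnear [-9. 48.]
barfar [-9. 79.]
pivot [66. 65.]
tip [26. 63.]
```

```bash
cat >> h.py <<'E'
Q=[503.5,-14.3,-.3292];YAW=-18.9
def C(x,y,z,n=None,yaw=YAW):
    c,s=np.cos(Q[2]),np.sin(Q[2]);r=(Q[0]+c*x-s*y,Q[1]+s*x+c*y,z)
    return r if n is None else (*r,yaw,n)
def toC(P):
    c,s=np.cos(Q[2]),np.sin(Q[2]);d=np.array(P[:2])-Q[:2];return np.array([c*d[0]+s*d[1],-s*d[0]+c*d[1]])
E
python3 - <<'E'
from h import *
plan([C(-12,64,85,6),C(75,64,85,11),C(77,64,85,3)],1)
E
```

```text
20 end [596.7  22.   84.7]
[1, 0.01, 0.004, 0.036, 0.0, 0.0, 0.0],[1, 0.01, 0.004, 0.036, 0.0, 0.0, 0.0],[1, 0.01, 0.004, 0.036, 0.0, 0.0, 0.0],[1, 0.01, 0.004, 0.036, 0.0, 0.0, 0.0],[1, 0.011, 0.004, 0.035, 0.0, 0.0, -0.01],[1, 0.01, 0.004, 0.036, 0.0, 0.0, 0.0],[1, 0.0, 0.008, 0.0, 0.0, 0.0, 0.0],[1, 0.0, 0.008, 0.0, 0.0, 0.0, 0.0],[1, 0.0, 0.008, 0.0, 0.0, 0.0, 0.0],[1, 0.0, 0.008, 0.0, 0.0, 0.0, 0.0],[1, 0.0, 0.008, 0.0, 0.0, 0.0, 0.0],[1, 0.0, 0.008, 0.0, 0.0, 0.0, 0.0],[1, 0.0, 0.008, 0.0, 0.0, 0.0, 0.0],[1, 0.0, 0.008, 0.0, 0.0, 0.0, 0.0],[1, 0.0, 0.008, 0.0, 0.0, 0.0, 0.0],[1, 0.0, 0.008, 0.0, 0.0, 0.0, 0.0],[1, 0.001, 0.007, 0.0, 0.0, 0.0, 0.0],[1, 0.0, 0.001, 0.0, 0.0, 0.0, 0.0],[1, 0.0, 0.001, 0.0, 0.0, 0.0, 0.0],[1, 0.0, 0.0, 0.0, 0.0, 0.0, 0.0],
```

Emit:
send_rows([
  [1, 0.01, 0.004, 0.036, 0, 0, 0],
  [1, 0.01, 0.004, 0.036, 0, 0, 0],
  [1, 0.01, 0.004, 0.036, 0, 0, 0],
  [1, 0.01, 0.004, 0.036, 0, 0, 0],
  [1, 0.011, 0.004, 0.035, 0, 0, -0.01],
  [1, 0.01, 0.004, 0.036, 0, 0, 0],
  [1, 0, 0.004, 0, 0, 0, 0],
  [1, 0, 0.008, 0, 0, 0, 0],
  [1, 0, 0.008, 0, 0, 0, 0],
  [1, 0, 0.008, 0, 0, 0, 0],
])

```text
time_s: 3.8
eef_pos: [538.1, 40.3, 86.8]
ee_rot: [-0.002, 0.815, 0.579, -0.001]
force: [-28.9, 7.3, 41.0]
grip_width: -0.001
grip_force: 19.4
```

Emit:
send_rows([
  [1, 0, 0.008, 0, 0, 0, 0],
  [1, 0, 0.008, 0, 0, 0, 0],
  [1, 0, 0.008, 0, 0, 0, 0],
  [1, 0, 0.008, 0, 0, 0, 0],
  [1, 0, 0.008, 0, 0, 0, 0],
  [1, 0, 0.008, 0, 0, 0, 0],
  [1, 0, 0.007, 0, 0, 0, 0],
  [1, 0, 0.004, 0, 0, 0, 0],
  [1, 0, 0.001, 0, 0, 0, 0],
  [1, 0, 0, 0, 0, 0, 0],
])

```text
time_s: 5.05
eef_pos: [595.7, 20.1, 84.3]
ee_rot: [-0.0, 0.815, 0.579, -0.0]
force: [0.0, 0.1, -0.6]
grip_width: -0.002
grip_force: 0.0
```

Run:
```python
from h import *
st();print(toC(ctrl.sense()['eef_pos']))
for n in('wrist','top','scene'):
    p=cap(n)
    for q,z in(('lever_tip',104),('bar_mid',46)):
        for r in ctrl.landmark_of(q,p)[:2]: print(n,q,np.round(r['point']),round(r['score'],2),np.round(toC(ray(p,r['point'],z))))
```

```text
t 5.05 tcp [595.7  20.1  84.3] yaw -19.3 F [ 0.   0.1 -0.6] w -0.002 gf 0.0
[76.08060095 62.36991114]
wrist lever_tip [358. 259.] 0.79 [97. 63.]
wrist bar_mid [212. 225.] 0.71 [-3. 61.]
top bar_mid [271. 194.] 0.38 [-10.  54.]
scene lever_tip [365. 199.] 0.62 [96. 61.]
scene lever_tip [341. 199.] 0.34 [ 76. -21.]
scene bar_mid [357. 186.] 0.56 [-5. 69.]
```

Run:
```python
from h import *
plan([C(83,62,84,3),C(83,62,84,2),C(76,62,84,1),C(-5,20,84,3),C(-5,20,34,3),C(-5,34,34,2),C(-5,82,34,6)],1)
```

```text
20 end [525.5  65.   33.6]
[1, 0.0, 0.002, 0.0, 0.0, 0.0, 0.0],[1, 0.0, 0.002, 0.0, 0.0, 0.0, 0.0],[1, 0.0, 0.003, 0.001, 0.0, 0.0, -0.01],[1, 0.0, 0.0, 0.0, 0.0, 0.0, 0.0],[1, 0.0, 0.0, 0.0, 0.0, 0.0, 0.0],[1, 0.0, -0.007, 0.0, 0.0, 0.0, 0.0],[1, -0.014, -0.027, 0.0, 0.0, 0.0, 0.0],[1, -0.014, -0.027, 0.0, 0.0, 0.0, 0.0],[1, -0.014, -0.027, 0.0, 0.0, 0.0, 0.0],[1, 0.0, 0.0, 0.017, 0.0, 0.0, 0.0],[1, 0.0, 0.0, 0.016, 0.0, 0.0, 0.0],[1, 0.0, 0.0, 0.017, 0.0, 0.0, 0.0],[1, 0.007, 0.0, 0.0, 0.0, 0.0, 0.0],[1, 0.007, 0.0, 0.0, 0.0, 0.0, 0.0],[1, 0.008, 0.0, 0.0, 0.0, 0.0, 0.0],[1, 0.008, 0.0, 0.0, 0.0, 0.0, 0.0],[1, 0.008, 0.0, 0.0, 0.0, 0.0, 0.0],[1, 0.008, 0.0, 0.0, 0.0, 0.0, 0.0],[1, 0.008, 0.0, 0.0, 0.0, 0.0, 0.0],[1, 0.008, 0.0, 0.0, 0.0, 0.0, 0.0],
```

Emit:
send_rows([
  [1, 0, 0.003, 0, 0, 0, 0],
  [1, 0, 0.003, 0, 0, 0, 0],
  [1, 0, 0.003, 0, 0, 0, 0],
  [1, 0, 0.002, 0, 0, 0, 0],
  [1, 0, 0.002, 0, 0, 0, 0],
  [1, 0, 0.002, 0, 0, 0, 0],
  [1, 0, 0, 0, 0, 0, 0],
  [1, 0, 0, 0, 0, 0, 0],
  [1, 0, 0, 0, 0, 0, 0],
  [1, 0, 0, 0, 0, 0, 0],
])

```text
time_s: 6.75
eef_pos: [608.2, 15.8, 84.4]
ee_rot: [-0.002, 0.815, 0.579, -0.002]
force: [-11.0, 3.1, 5.1]
grip_width: 0.006
grip_force: 5.1
```

Emit:
send_rows([
  [1, 0, -0.01, 0, 0, 0, 0],
  [1, -0.014, -0.028, 0, 0, 0, 0],
  [1, -0.014, -0.028, 0, 0, 0, 0],
  [1, -0.014, -0.028, 0, 0, 0, 0],
  [1, 0, 0, 0.017, 0, 0, 0],
  [1, 0, 0, 0.016, 0, 0, 0],
  [1, 0, 0, 0.017, 0, 0, 0],
  [1, 0.008, 0, 0, 0, 0, 0],
  [1, 0.008, 0, 0, 0, 0, 0],
  [1, 0.008, 0, 0, 0, 0, 0],
])

```text
time_s: 8.0
eef_pos: [516.0, 29.9, 35.2]
ee_rot: [0.0, 0.815, 0.579, 0.0]
force: [-0.0, 0.8, -0.2]
grip_width: 0.001
grip_force: 0.0
```

Emit:
send_rows([
  [1, 0.008, 0, 0, 0, 0, 0],
  [1, 0.008, 0, 0, 0, 0, 0],
  [1, 0.008, 0, 0, 0, 0, 0],
  [1, 0.008, 0, 0, 0, 0, 0],
  [1, 0.008, 0, 0, 0, 0, 0],
  [1, 0.008, 0, 0, 0, 0, 0],
  [1, 0.005, 0, 0, 0, 0, 0],
  [1, 0.003, 0, 0, 0, 0, 0],
  [1, 0, 0, 0, 0, 0, 0],
  [1, 0, 0, 0, 0, 0, 0],
])

```text
time_s: 9.25
eef_pos: [533.7, 81.9, 34.6]
ee_rot: [-0.0, 0.815, 0.579, -0.0]
force: [0.7, -0.1, 0.3]
grip_width: -0.002
grip_force: 0.0
```

Run:
```python
from h import *
st();print(toC(ctrl.sense()['eef_pos']))
```

```text
t 9.25 tcp [533.7  81.9  34.6] yaw -19.3 F [ 0.7 -0.1  0.3] w -0.002 gf 0.0
[ -2.47893148 100.81631611]
```

Emit:
send_rows([
  [1, 0.004, 0, 0, 0, 0, 0],
  [1, 0.004, 0, 0, 0, 0, 0],
  [1, 0.003, 0, 0, 0, 0, 0],
  [1, 0.003, 0, 0, 0, 0, 0],
  [1, 0.003, 0, 0, 0, 0, 0],
  [1, 0.002, 0, 0, 0, 0, 0],
  [1, 0.002, 0, 0, 0, 0, 0],
  [1, 0, 0, 0, 0, 0, 0],
  [1, 0, 0, 0, 0, 0, 0],
  [1, 0, 0, 0, 0, 0, 0],
])

```text
time_s: 10.5
eef_pos: [540.7, 101.8, 34.6]
ee_rot: [0.0, 0.815, 0.579, 0.0]
force: [0.4, 0.6, -0.3]
grip_width: 0.003
grip_force: 0.0
```

Run:
```python
from h import *
st();print(toC(ctrl.sense()['eef_pos']))
for n in('top','scene'):
  p=cap(n)
  for q,z in(('spatula',7),('spatula_tip',4),('bar_mid',46)):
    for r in ctrl.landmark_of(q,p)[:4]: print(n,q,np.round(r['point']),round(r['score'],2),np.round(ray(p,r['point'],z)),toC(ray(p,r['point'],z)).round())
# green handle by colour, top camera
p=cap('top');h=cv2.cvtColor(p['img'],cv2.COLOR_RGB2HSV);m=cv2.inRange(h,(45,120,60),(85,255,255))
n,l,s,c=cv2.connectedComponentsWithStats(m)
for i in range(1,n):
    if s[i,4]>40: print(s[i],ray(p,c[i],10).round())
plan([C(-5,100,36,1),C(-5,90,150,3),(400,-250,300,40,6)],-1)
```

```text
t 10.5 tcp [540.7 101.8  34.6] yaw -19.3 F [ 0.4  0.6 -0.3] w 0.003 gf 0.0
[ -2.3254481  121.89114823]
top spatula [352. 270.] 0.83 [ 291. -200.    7.] [-141. -245.]
top spatula [426. 283.] 0.74 [ 257. -416.    7.] [-103. -460.]
top spatula [474. 180.] 0.68 [ 567. -571.    7.] [ 239. -506.]
top spatula [404. 224.] 0.62 [ 430. -357.    7.] [  42. -348.]
top spatula_tip [411. 258.] 0.6 [ 330. -375.    4.] [ -48. -397.]
top spatula_tip [386. 243.] 0.58 [ 372. -302.    4.] [ -31. -315.]
top spatula_tip [373. 285.] 0.56 [ 249. -263.    4.] [-161. -317.]
top spatula_tip [470. 206.] 0.56 [ 486. -557.    4.] [ 159. -519.]
top bar_mid [265. 191.] 0.58 [519.  57.  46.] [-9. 72.]
top bar_mid [245. 118.] 0.22 [741. 122.  46.] [181. 206.]
scene spatula [215. 199.] 0.78 [ 244. -419.    7.] [-115. -466.]
scene spatula [216. 288.] 0.75 [ 581. -567.    7.] [ 252. -498.]
scene spatula [274. 187.] 0.73 [ 319. -202.    7.] [-114. -237.]
scene spatula [252. 228.] 0.59 [ 439. -359.    7.] [  50. -347.]
scene spatula_tip [206. 268.] 0.76 [ 493. -566.    4.] [ 169. -525.]
scene spatula_tip [256. 205.] 0.74 [ 356. -298.    4.] [ -48. -316.]
scene spatula_tip [249. 185.] 0.73 [ 255. -278.    4.] [-150. -330.]
scene spatula_tip [232. 207.] 0.65 [ 313. -379.    4.] [ -62. -407.]
scene bar_mid [353. 190.] 0.64 [527.  29.  46.] [ 9. 49.]
[202 130   6  12  52] [699. 254.  10.]
[399 201  21  26  49] [ 467. -369.   10.]
[162 209   6  13  49] [449. 359.  10.]
10 end [ 400.  -250.   299.6]
[-1, -0.022, -0.003, -0.001, 0.0, 0.0, -0.01],[-1, -0.003, 0.0, -0.038, 0.0, 0.0, 0.0],[-1, -0.003, 0.0, -0.038, 0.0, 0.0, 0.0],[-1, -0.004, 0.0, -0.038, 0.0, 0.0, 0.0],[-1, -0.058, -0.003, -0.025, 0.0, 0.0, -0.17],[-1, -0.056, -0.013, -0.025, 0.0, 0.0, -0.17],[-1, -0.054, -0.022, -0.025, 0.0, 0.0, -0.17],[-1, -0.049, -0.031, -0.025, 0.0, 0.0, -0.17],[-1, -0.043, -0.038, -0.025, 0.0, 0.0, -0.17],[-1, -0.036, -0.045, -0.025, 0.0, 0.0, -0.17],
```

Run:
```python
from h import *
p=cap('wrist','w2.png')
for q,z in(('bar_mid',46),('lever_pivot',40),('lever_tip',104)):
    for r in ctrl.landmark_of(q,p)[:4]: print(q,np.round(r['point']),round(r['score'],2),toC(ray(p,r['point'],z)).round())
```

```text
bar_mid [320. 340.] 0.6 [-3. 62.]
lever_pivot [422. 329.] 0.58 [64. 64.]
```

View pics/w2.png

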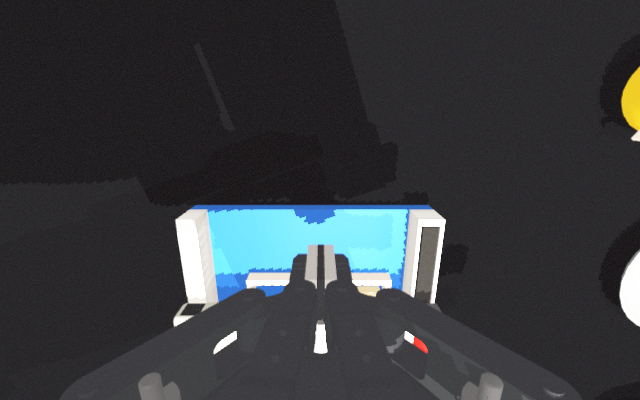

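Run:
```python
from h import *
p=cap('wrist');s=cap('scene');
print('cam C',toC((-np.array(p['R']).T@np.array(p['t']).ravel())).round(),(-np.array(p['R']).T@np.array(p['t']).ravel()).round())
print('tcp',proj(p,ctrl.sense()['eef_pos']))
for a in((-92,138,30),(72,138,30),(-35,88,20),(-92,80,46),(-92,110,46),(72,150,46)): print(a,proj(p,C(*a)).round())
im=s['img'][120:280,270:450,::-1];cv2.imwrite('pics/s2.png',cv2.resize(im,None,fx=4,fy=3.5,interpolation=cv2.INTER_CUBIC))
```

```text
cam C [ -1. 199.] [566. 174. 198.]
tcp [319.49625125 244.99512633]
(-92, 138, 30) [171. 219.]
(72, 138, 30) [442. 217.]
(-35, 88, 20) [272. 281.]
(-92, 80, 46) [173. 317.]
(-92, 110, 46) [165. 273.]
(72, 150, 46) [457. 206.]
```

View pics/s2.png

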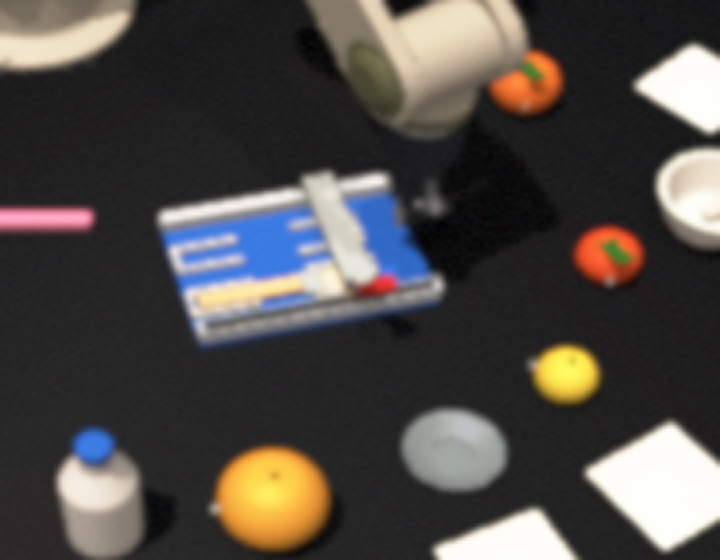

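Run:
```python
from h import *
s=cap('scene')
f=lambda a:((proj(s,C(*a))-[270,120])*[4,3.5]).round()
for a in((-35,0,10),(-92,-95,30),(72,-95,30),(72,138,30),(-92,138,30),(-5,60,46),(-5,75,46),(66,65,40),(26,65,104),(105,65,104),(66,65,115)): print(a,f(a))
print('tcp',f((*toC(ctrl.sense()['eef_pos']),34)))
```

```text
(-35, 0, 10) [270. 244.]
(-92, -95, 30) [160. 211.]
(72, -95, 30) [202. 330.]
(72, 138, 30) [443. 284.]
(-92, 138, 30) [388. 170.]
(-5, 60, 46) [340. 234.]
(-5, 75, 46) [355. 231.]
(66, 65, 40) [368. 288.]
(26, 65, 104) [359. 222.]
(105, 65, 104) [387. 282.]
(66, 65, 115) [374. 246.]
tcp [402. 231.]
```

The scene crop shows the lever lying outwards (free) at (380,285), but the bar is still at (340,230), around y=62. So the fingers passed it without moving it. I'll lift, go back and push again in small, monitored steps.

Run:
```python
from h import *
plan([C(-5,122,85,3),C(-5,10,90,4),C(-5,10,36,3)],1)
```

```text
10 end [502.   -3.3  35.6]
[1, 0.0, -0.001, -0.017, 0.0, 0.0, 0.0],[1, 0.0, -0.001, -0.017, 0.0, 0.0, 0.0],[1, 0.0, -0.001, -0.016, 0.0, 0.0, -0.01],[1, -0.028, 0.0, -0.001, 0.0, 0.0, 0.0],[1, -0.028, 0.0, -0.001, 0.0, 0.0, 0.0],[1, -0.028, 0.0, -0.002, 0.0, 0.0, 0.0],[1, -0.028, 0.0, -0.001, 0.0, 0.0, 0.0],[1, 0.0, 0.0, 0.018, 0.0, 0.0, 0.0],[1, 0.0, 0.0, 0.018, 0.0, 0.0, 0.0],[1, 0.0, 0.0, 0.018, 0.0, 0.0, 0.0],
```

Emit:
send_rows([
  [1, 0, -0.001, -0.017, 0, 0, 0],
  [1, 0, -0.001, -0.017, 0, 0, 0],
  [1, 0, 0, -0.016, 0, 0, 0],
  [1, -0.028, 0, -0.001, 0, 0, 0],
  [1, -0.028, 0, -0.001, 0, 0, 0],
  [1, -0.028, 0, -0.002, 0, 0, 0],
  [1, -0.028, 0, -0.001, 0, 0, 0],
  [1, 0, 0, 0.018, 0, 0, 0],
  [1, 0, 0, 0.018, 0, 0, 0],
  [1, 0, 0, 0.018, 0, 0, 0],
])

```text
time_s: 12.55
eef_pos: [502.3, -3.4, 36.1]
ee_rot: [0.0, 0.815, 0.579, 0.0]
force: [0.4, -0.2, -0.3]
grip_width: -0.0
grip_force: 0.0
```

Run:
```python
from h import *
st();print(toC(ctrl.sense()['eef_pos']))
p=cap('wrist','w3.png')
for q,z in(('bar_mid',46),('lever_pivot',40),('lever_tip',104)):
    for r in ctrl.landmark_of(q,p)[:4]: print(q,np.round(r['point']),round(r['score'],2),toC(ray(p,r['point'],z)).round())
```

```text
t 12.55 tcp [502.3  -3.4  36.1] yaw -19.3 F [ 0.4 -0.2 -0.3] w -0.0 gf 0.0
[-4.68802888  9.93339521]
bar_mid [322. 159.] 0.77 [-3. 64.]
lever_pivot [451. 159.] 0.6 [67. 62.]
```

View pics/w3.png

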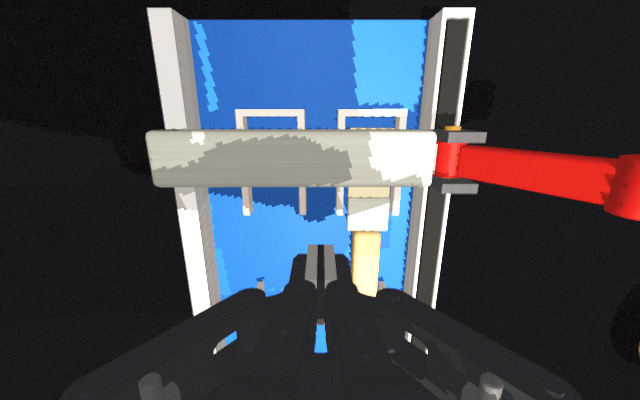

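Now the lever clearly lies outwards and the bar is intact, spanning rows 130–187, with the fingers in front of it. I'll push gently.

Emit:
send_rows([
  [1, 0.01, 0, 0.002, 0, 0, 0],
  [1, 0.008, 0, 0, 0, 0, 0],
  [1, 0.006, 0, 0, 0, 0, 0],
  [1, 0.004, 0, 0, 0, 0, 0],
  [1, 0.004, 0, 0, 0, 0, 0],
  [1, 0.004, 0, 0, 0, 0, 0],
  [1, 0.004, 0, 0, 0, 0, 0],
  [1, 0.004, 0, 0, 0, 0, 0],
  [1, 0.004, 0, 0, 0, 0, 0],
  [1, 0.004, 0, 0, 0, 0, 0],
])

```text
time_s: 14.0
eef_pos: [519.1, 46.1, 33.6]
ee_rot: [-0.0, 0.815, 0.579, -0.0]
force: [0.6, 0.1, 0.2]
grip_width: 0.002
grip_force: 0.0
```

Run:
```python
from h import *
st();print(toC(ctrl.sense()['eef_pos']))
p=cap('wrist')
for q,z in(('bar_mid',46),('lever_pivot',40),('lever_tip',104)):
    for r in ctrl.landmark_of(q,p)[:4]: print(q,np.round(r['point']),round(r['score'],2),toC(ray(p,r['point'],z)).round())
```

```text
t 14.0 tcp [519.1  46.1  33.6] yaw -19.3 F [0.6 0.1 0.2] w 0.002 gf 0.0
[-4.76032761 62.24807628]
bar_mid [324. 252.] 0.91 [-2. 64.]
lever_pivot [439. 248.] 0.75 [65. 63.]
```

Run:
```python
from h import *
p=cap('wrist','w4.png')
```

```text
(no output)
```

View pics/w4.png

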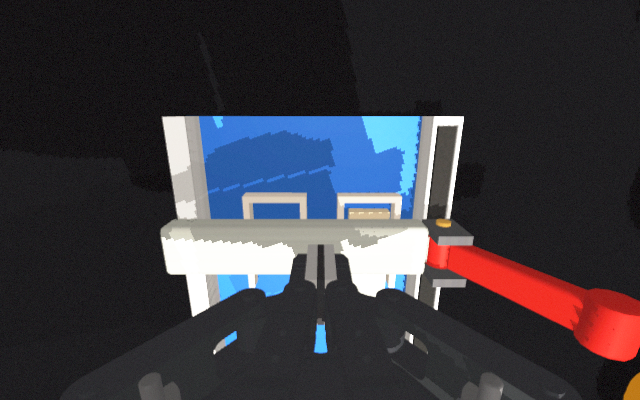

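Run:
```python
from h import *
p=cap('wrist')
for y in (49,64,79,92,107):
    print(y,[proj(p,C(-5,y,z)).round() for z in(46,28)])
print(proj(p,C(-92,79,46)),proj(p,C(-92,49,46)),proj(p,C(-92,138,30)),proj(p,C(-35,90,20)))
s=ctrl.sense();e=np.array(s['eef_pos'])
for dz in(0,12,19): print(dz,proj(p,e+[0,0,dz]).round())
for r in ctrl.boxes_of('bar_mid',p)[:2]: print(r)
```

```text
49 [array([319., 275.]), array([319., 260.])]
64 [array([319., 251.]), array([319., 238.])]
79 [array([319., 226.]), array([319., 215.])]
92 [array([319., 204.]), array([319., 195.])]
107 [array([318., 176.]), array([318., 170.])]
[160.18880147 227.48514138] [168.94976927 275.73811982] [157.08084053 114.87951012] [270.52753571 194.691851  ]
0 [320. 245.]
12 [320. 254.]
19 [319. 260.]
{'extent': [162.4, 218.9, 477.6, 140.5], 'score': 0.8}
```

Emit:
send_rows([
  [1, -0.02, -0.002, 0, 0, 0, 0],
  [1, -0.02, 0, 0, 0, 0, 0],
  [1, 0, 0, 0.005, 0, 0, 0],
  [1, 0, 0, 0.005, 0, 0, 0],
  [1, 0.004, 0, 0, 0, 0, 0],
  [1, 0.006, 0, 0, 0, 0, 0],
  [1, 0.006, 0, 0, 0, 0, 0],
  [1, 0.006, 0, 0, 0, 0, 0],
  [1, 0.006, 0, 0, 0, 0, 0],
  [1, 0.006, 0, 0, 0, 0, 0],
])

```text
time_s: 15.6
eef_pos: [515.3, 41.2, 23.7]
ee_rot: [0.0, 0.815, 0.579, 0.0]
force: [0.4, -1.7, 0.7]
grip_width: -0.002
grip_force: 0.9
```

Run:
```python
from h import *
st();print(toC(ctrl.sense()['eef_pos']))
p=cap('wrist')
for q,z in(('bar_mid',46),('lever_pivot',40),('lever_tip',104)):
    for r in ctrl.landmark_of(q,p)[:4]: print(q,np.round(r['point']),round(r['score'],2),toC(ray(p,r['point'],z)).round())
c=p['img'][180:340,240:400,::-1];cv2.imwrite('pics/w5.png',cv2.resize(c,None,fx=3,fy=3))
```

```text
t 15.6 tcp [515.3  41.2  23.7] yaw -19.3 F [ 0.4 -1.7  0.7] w -0.002 gf 0.9
[-6.74652731 56.36809698]
bar_mid [328. 219.] 0.57 [-2. 81.]
lever_pivot [456. 216.] 0.65 [66. 80.]
```

With z=24 the bar follows the fingers and is now at about y=80. I'll keep pushing to the stop.

Emit:
send_rows([
  [1, 0.008, 0, 0, 0, 0, 0],
  [1, 0.008, 0, 0, 0, 0, 0],
  [1, 0.008, 0, 0, 0, 0, 0],
  [1, 0.008, 0, 0, 0, 0, 0],
  [1, 0.008, 0, 0, 0, 0, 0],
  [1, 0.006, 0, 0, 0, 0, 0],
  [1, 0.006, 0, 0, 0, 0, 0],
  [1, 0.005, 0, 0, 0, 0, 0],
  [1, 0.003, 0, 0, 0, 0, 0],
  [1, 0, 0, 0, 0, 0, 0],
])

```text
time_s: 17.05
eef_pos: [536.5, 96.8, 25.3]
ee_rot: [0.002, 0.815, 0.579, 0.001]
force: [-1.7, -7.8, 13.1]
grip_width: 0.0
grip_force: 6.4
```

Run:
```python
from h import *
st();print(toC(ctrl.sense()['eef_pos']))
p=cap('wrist')
for q,z in(('bar_mid',46),('lever_pivot',40)):
    for r in ctrl.landmark_of(q,p)[:4]: print(q,np.round(r['point']),round(r['score'],2),toC(ray(p,r['point'],z)).round())
```

```text
t 17.05 tcp [536.5  96.8  25.3] yaw -19.2 F [-1.7 -7.8 13.1] w 0.0 gf 6.4
[ -4.73269114 115.81773593]
lever_pivot [446. 259.] 0.81 [ 66. 114.]
```

Run:
```python
from h import *
plan([C(-5,110,150,2),(430,-330,200,57,8)],-1)
```

```text
10 end [ 430.  -330.1  199.7]
[-1, -0.003, 0.0, -0.062, 0.0, 0.0, 0.0],[-1, -0.003, 0.0, -0.063, 0.0, 0.0, -0.01],[-1, -0.054, 0.005, -0.006, 0.0, 0.0, -0.17],[-1, -0.054, -0.005, -0.006, 0.0, 0.0, -0.16],[-1, -0.053, -0.013, -0.006, 0.0, 0.0, -0.17],[-1, -0.05, -0.022, -0.006, 0.0, 0.0, -0.16],[-1, -0.045, -0.03, -0.006, 0.0, 0.0, -0.17],[-1, -0.04, -0.037, -0.006, 0.0, 0.0, -0.16],[-1, -0.033, -0.042, -0.007, 0.0, 0.0, -0.17],[-1, -0.026, -0.048, -0.006, 0.0, 0.0, -0.16],
```

Emit:
send_rows([
  [1, -0.003, 0, -0.06, 0, 0, 0],
  [1, -0.003, 0, -0.06, 0, 0, -0.01],
  [-0.4, -0.054, 0.005, -0.008, 0, 0, -0.17],
  [-0.4, -0.054, -0.005, -0.006, 0, 0, -0.16],
  [-0.4, -0.053, -0.013, -0.006, 0, 0, -0.17],
  [-0.4, -0.05, -0.022, -0.006, 0, 0, -0.16],
  [-0.4, -0.045, -0.03, -0.006, 0, 0, -0.17],
  [-0.4, -0.04, -0.037, -0.006, 0, 0, -0.16],
  [-0.4, -0.033, -0.042, -0.007, 0, 0, -0.17],
  [-0.4, -0.026, -0.048, -0.006, 0, 0, -0.16],
])

```text
time_s: 18.45
eef_pos: [428.0, -328.9, 194.8]
ee_rot: [0.0, 0.284, 0.959, 0.0]
force: [0.8, -0.0, 0.4]
grip_width: 0.7
grip_force: 0.0
```

Run:
```python
from h import *
st()
p=cap('wrist','w6.png')
for q,z in(('spatula',7),('spatula_tip',4)):
    for r in ctrl.landmark_of(q,p)[:4]: print(q,np.round(r['point']),round(r['score'],2),np.round(ray(p,r['point'],z)))
h=cv2.cvtColor(p['img'],cv2.COLOR_RGB2HSV);m=cv2.inRange(h,(45,100,50),(85,255,255))
n,l,s,c=cv2.connectedComponentsWithStats(m)
i=1+np.argmax(s[1:,4]);print(s[i])
b=cv2.boxPoints(cv2.minAreaRect(np.argwhere(l==i)[:,::-1].astype(np.float32)))
W=np.array([ray(p,u,12)[:2] for u in b]);print(b.round(),W.round(1),W.mean(0))
for k in(0,1): d=W[k]-W[k+1];print(np.hypot(*d),np.degrees(np.arctan2(d[1],d[0])))
t=cap('top')
for q,z in(('bar_mid',46),('lever_pivot',40)):
    for r in ctrl.landmark_of(q,t)[:2]: print(q,round(r['score'],2),toC(ray(t,r['point'],z)).round())
```

```text
t 18.45 tcp [ 428.  -328.9  194.8] yaw 57.0 F [ 0.8 -0.   0.4] w 0.7 gf 0.0
spatula [305. 190.] 0.91 [ 432. -352.    7.]
spatula [356.   2.] 0.83 [ 295. -197.    7.]
spatula [169.  84.] 0.75 [ 249. -411.    7.]
spatula_tip [232. 123.] 0.94 [ 320. -379.    4.]
spatula_tip [302. 121.] 0.89 [ 362. -310.    4.]
spatula_tip [279.   2.] 0.66 [ 250. -263.    4.]
[ 296  175   17   78 1172]
[[296. 175.]
 [311. 175.]
 [313. 252.]
 [298. 252.]] [[ 409.6 -350.9]
 [ 419.2 -335.2]
 [ 505.4 -389.2]
 [ 495.  -406.3]] [ 457.29177859 -370.41440557]
18.397068475552757 -121.48275585560927
101.6707772099245 147.9293498883501
bar_mid 0.91 [ -9. 123.]
lever_pivot 0.8 [ 74. 121.]
```

View pics/w6.png

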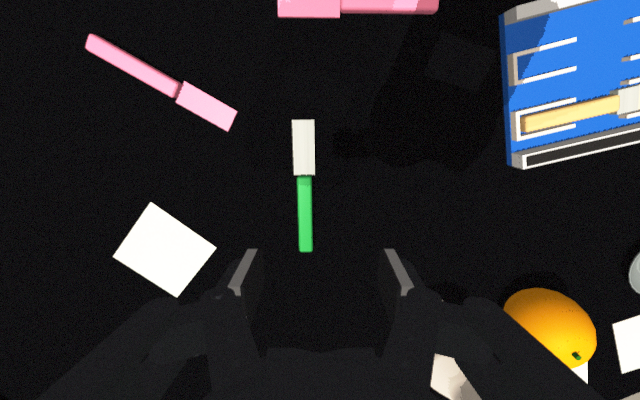

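The wrist view shows the green spatula alone, with its blade tip at (303,120) and its handle from (304,176) to (305,252). Its origin works out at (428,-352) with direction 148°. The bar is open at about y=115–120. I'll descend with the fingers partly closed.

Run:
```python
from h import *
plan([(427.6,-352,40,58,5),(427.6,-352,16,58,3),(427.6,-352,10,58,2)],0.25)
```

```text
10 end [ 427.6 -352.    10.3]
[0.25, -0.003, -0.004, 0.031, 0.0, 0.0, 0.0],[0.25, -0.003, -0.004, 0.031, 0.0, 0.0, -0.01],[0.25, -0.002, -0.005, 0.031, 0.0, 0.0, 0.0],[0.25, -0.003, -0.004, 0.031, 0.0, 0.0, -0.01],[0.25, -0.002, -0.005, 0.03, 0.0, 0.0, 0.0],[0.25, 0.0, 0.0, 0.008, 0.0, 0.0, 0.0],[0.25, 0.0, 0.0, 0.008, 0.0, 0.0, 0.0],[0.25, 0.0, 0.0, 0.008, 0.0, 0.0, 0.0],[0.25, 0.0, 0.0, 0.003, 0.0, 0.0, 0.0],[0.25, 0.0, 0.0, 0.003, 0.0, 0.0, 0.0],
```

Emit:
send_rows([
  [0.25, -0.003, -0.004, 0.031, 0, 0, 0],
  [0.25, -0.003, -0.004, 0.031, 0, 0, -0.01],
  [0.25, -0.002, -0.005, 0.031, 0, 0, 0],
  [0.25, -0.003, -0.004, 0.031, 0, 0, -0.01],
  [0.25, -0.002, -0.005, 0.03, 0, 0, 0],
  [0.25, 0, 0, 0.008, 0, 0, 0],
  [0.25, 0, 0, 0.008, 0, 0, 0],
  [0.25, 0, 0, 0.008, 0, 0, 0],
  [0.25, 0, 0, 0.003, 0, 0, 0],
  [0.25, 0, 0, 0.003, 0, 0, 0],
])

```text
time_s: 20.0
eef_pos: [427.2, -353.3, 10.6]
ee_rot: [0.0, 0.278, 0.961, -0.0]
force: [-0.0, -0.1, -0.9]
grip_width: 0.377
grip_force: 0.0
```

Run:
```python
from h import *
st()
p=cap('wrist','w7.png');im=p['img'][160:320,220:420,::-1];cv2.imwrite('pics/w7.png',cv2.resize(im,None,fx=3,fy=3))
print(proj(p,ctrl.sense()['eef_pos']))
h=cv2.cvtColor(p['img'],cv2.COLOR_RGB2HSV);m=cv2.inRange(h,(45,100,50),(85,255,255))
for r in range(120,300,20):
    x=np.flatnonzero(m[r]); print(r,x.min() if len(x) else None,x.max() if len(x) else None)
```

```text
t 20.0 tcp [ 427.2 -353.3   10.6] yaw 57.8 F [-0.  -0.1 -0.9] w 0.377 gf 0.0
[318.77896963 242.42176065]
120 None None
140 None None
160 None None
180 None None
200 None None
220 308 336
240 308 336
260 308 336
280 308 335
```

View pics/w7.png

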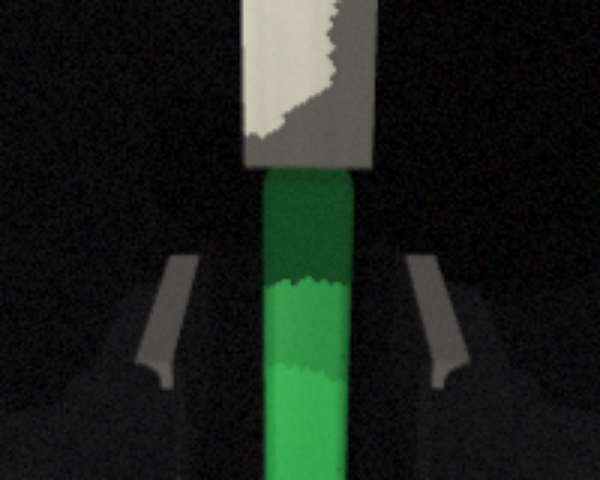

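The crop shows the handle centred between the open pads, at about x 305 with the pads at 170 and 440. I'll go lower and close.

Emit:
send_rows([
  [0.25, 0, 0, 0.003, 0, 0, 0],
  [0.25, 0, 0, 0.003, 0, 0, 0],
  [0.25, 0, 0, 0.002, 0, 0, 0],
  [0.25, 0, 0, 0, 0, 0, 0],
  [1, 0, 0, 0, 0, 0, 0],
  [1, 0, 0, 0, 0, 0, 0],
  [1, 0, 0, 0, 0, 0, 0],
  [1, 0, 0, 0, 0, 0, 0],
  [1, 0, 0, 0, 0, 0, 0],
  [1, 0, 0, 0, 0, 0, 0],
], squeeze=40)

```text
time_s: 21.3
eef_pos: [427.1, -353.2, 2.4]
ee_rot: [-0.0, 0.278, 0.961, -0.0]
force: [0.2, -0.1, -0.3]
grip_width: -0.003
grip_force: 0.0
```

Emit:
send_rows([
  [0.25, 0, 0, -0.004, 0, 0, 0],
  [0.25, 0, 0, 0, 0, 0, 0],
  [0.25, 0, 0, 0, 0, 0, 0],
  [0.25, 0, 0, 0.003, 0, 0, 0],
  [0.25, 0, 0, 0.003, 0, 0, 0],
  [0.25, 0, 0, 0.003, 0, 0, 0],
  [0.25, 0, 0, 0.002, 0, 0, 0],
  [0.25, 0, 0, 0, 0, 0, 0],
  [0.25, 0, 0, 0, 0, 0, 0],
  [0.25, 0, 0, 0, 0, 0, 0],
])

```text
time_s: 22.55
eef_pos: [427.1, -353.3, -4.5]
ee_rot: [0.0, 0.278, 0.961, -0.0]
force: [0.4, -0.2, -0.9]
grip_width: 0.377
grip_force: 0.0
```

Run:
```python
from h import *
st()
p=cap('wrist')
h=cv2.cvtColor(p['img'],cv2.COLOR_RGB2HSV);m=cv2.inRange(h,(45,100,50),(85,255,255))
for r in (220,260):
    x=np.flatnonzero(m[r]); w=x.max()-x.min()+1; f=p['camera_matrix'][0][0]
    print(r,x.min(),x.max(),'depth',f*18/w)
e=np.array(ctrl.sense()['eef_pos']);print('tcp depth',(np.array(p['R'])@e+np.array(p['t']).ravel())[2])
```

```text
t 22.55 tcp [ 427.1 -353.3   -4.5] yaw 57.8 F [ 0.4 -0.2 -0.9] w 0.377 gf 0.0Traceback (most recent call last):
  File "<stdin>", line 6, in <module>
    return umr_maximum(a, axis, None, out, keepdims, initial, where)
ValueError: zero-size array to reduction operation maximum which has no identity
```

Run:
```python
from h import *
p=cap('wrist','w8.png')
h=cv2.cvtColor(p['img'],cv2.COLOR_RGB2HSV);m=cv2.inRange(h,(40,80,25),(90,255,255))
n,l,s,c=cv2.connectedComponentsWithStats(m);print([list(a) for a in s[1:] if a[4]>30])
f=p['camera_matrix'][0][0];e=np.array(ctrl.sense()['eef_pos']);print(f,'tcp depth',(np.array(p['R'])@e+np.array(p['t']).ravel())[2])
for r in ctrl.landmark_of('spatula',p)+ctrl.landmark_of('spatula_tip',p): print(r)
for r in range(220,320,20):
    x=np.flatnonzero(m[r]);print(r,x.min() if len(x) else 0,x.max() if len(x) else 0)
```

```text
[[np.int32(305), np.int32(225), np.int32(35), np.int32(129), np.int32(4109)]]
294.5243241253319 tcp depth 178.07751842465717
{'point': [3.6, 13.2], 'score': 0.89}
{'point': [326.4, 247.7], 'score': 0.8}
{'point': [324.3, 104.1], 'score': 0.74}
{'point': [160.0, 103.4], 'score': 0.66}
220 0 0
240 306 339
260 306 338
280 306 338
300 306 337
```

View pics/w8.png

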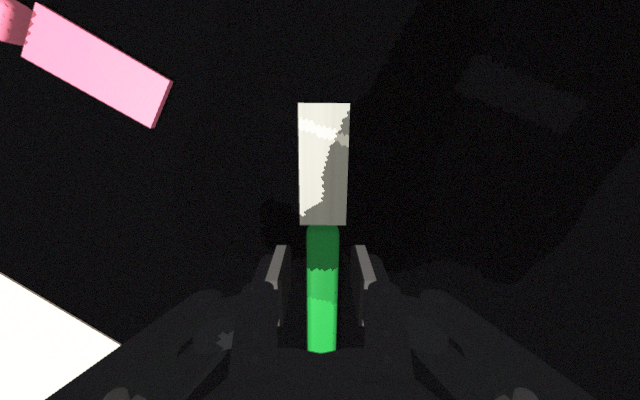

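The picture shows the handle between the fingers, but the tips at (283,248) and (362,248) are spread as though nearer the camera than the handle top. So the real fingertips sit about 20 mm short of the reported TCP, which also fits the missed bar push. I'll keep descending in small steps and watch the force.

Emit:
send_rows([
  [0.25, 0, 0, 0.003, 0, 0, 0],
  [0.25, 0, 0, 0.003, 0, 0, 0],
  [0.25, 0, 0, 0.003, 0, 0, 0],
  [0.25, 0, 0, 0.003, 0, 0, 0],
  [0.25, 0, 0, 0.002, 0, 0, 0],
  [0.25, 0, 0, 0.002, 0, 0, 0],
  [0.25, 0, 0, 0, 0, 0, 0],
  [1, 0, 0, 0, 0, 0, 0],
  [1, 0, 0, 0, 0, 0, 0],
  [1, 0, 0, 0, 0, 0, 0],
])

```text
time_s: 24.0
eef_pos: [427.2, -353.4, -20.3]
ee_rot: [0.0, 0.278, 0.961, -0.0]
force: [-0.4, -0.5, 4.1]
grip_width: 0.199
grip_force: 41.1
```

The grip holds: width 17 mm, 41 N. I'll lift and carry it to above the pocket.

Run:
```python
from h import *
plan([(427.2,-353.4,80,57.8,4),C(-35,0,80,16)],1)
```

```text
20 end [469.8  -3.1  79.5]
[1, 0.0, 0.0, -0.025, 0.0, 0.0, 0.0],[1, 0.0, 0.0, -0.025, 0.0, 0.0, 0.0],[1, 0.0, 0.0, -0.025, 0.0, 0.0, 0.0],[1, 0.0, 0.0, -0.025, 0.0, 0.0, 0.0],[1, 0.009, 0.02, 0.0, 0.0, 0.0, 0.08],[1, 0.011, 0.019, 0.0, 0.0, 0.0, 0.08],[1, 0.012, 0.018, 0.0, 0.0, 0.0, 0.08],[1, 0.014, 0.017, 0.0, 0.0, 0.0, 0.08],[1, 0.015, 0.016, 0.0, 0.0, 0.0, 0.08],[1, 0.017, 0.015, 0.0, 0.0, 0.0, 0.09],[1, 0.018, 0.013, 0.0, 0.0, 0.0, 0.08],[1, 0.019, 0.012, 0.0, 0.0, 0.0, 0.09],[1, 0.02, 0.01, 0.0, 0.0, 0.0, 0.08],[1, 0.02, 0.008, 0.0, 0.0, 0.0, 0.09],[1, 0.021, 0.007, 0.0, 0.0, 0.0, 0.08],[1, 0.022, 0.005, 0.0, 0.0, 0.0, 0.09],[1, 0.022, 0.003, 0.0, 0.0, 0.0, 0.08],[1, 0.022, 0.001, 0.0, 0.0, 0.0, 0.09],[1, 0.022, -0.001, 0.0, 0.0, 0.0, 0.08],[1, 0.021, -0.003, 0.0, 0.0, 0.0, 0.09],
```

Emit:
send_rows([
  [1, 0, 0, -0.01, 0, 0, 0],
  [1, 0, 0, -0.03, 0, 0, 0],
  [1, 0, 0, -0.03, 0, 0, 0],
  [1, 0, 0, -0.03, 0, 0, 0],
  [1, 0.009, 0.02, 0, 0, 0, 0.08],
  [1, 0.011, 0.019, 0, 0, 0, 0.08],
  [1, 0.012, 0.018, 0, 0, 0, 0.08],
  [1, 0.014, 0.017, 0, 0, 0, 0.08],
  [1, 0.015, 0.016, 0, 0, 0, 0.08],
  [1, 0.017, 0.015, 0, 0, 0, 0.09],
])

```text
time_s: 25.25
eef_pos: [443.5, -221.3, 79.8]
ee_rot: [0.0, 0.504, 0.864, -0.0]
force: [0.4, -0.2, 0.7]
grip_width: 0.199
grip_force: 39.8
```

Emit:
send_rows([
  [1, 0.018, 0.013, 0, 0, 0, 0.08],
  [1, 0.019, 0.012, 0, 0, 0, 0.09],
  [1, 0.02, 0.01, 0, 0, 0, 0.08],
  [1, 0.02, 0.008, 0, 0, 0, 0.09],
  [1, 0.021, 0.007, 0, 0, 0, 0.08],
  [1, 0.022, 0.005, 0, 0, 0, 0.09],
  [1, 0.022, 0.003, 0, 0, 0, 0.08],
  [1, 0.022, 0.001, 0, 0, 0, 0.09],
  [1, 0.022, -0.001, 0, 0, 0, 0.08],
  [1, 0.021, -0.003, 0, 0, 0, 0.09],
])

```text
time_s: 26.5
eef_pos: [469.6, -2.2, 79.8]
ee_rot: [0.0, 0.815, 0.58, 0.0]
force: [0.5, 0.3, -0.4]
grip_width: 0.192
grip_force: 39.8
```

Run:
```python
from h import *
st();e=np.array(ctrl.sense()['eef_pos']);print(toC(e))
p=cap('wrist','w9.png')
for q,z in(('pocket',10),('bar_mid',46),('lever_pivot',40),('spatula',e[2]+20),('spatula_tip',e[2]+22)):
    for r in ctrl.landmark_of(q,p)[:2]: print(q,np.round(r['point']),round(r['score'],2),toC(ray(p,r['point'],z)).round(1))
for a in((-92,138,30),(72,138,30),(-57,86,20),(-13,86,20),(41,86,20),(-35,90,20)): print(a,proj(p,C(*a)).round(1))
```

```text
t 26.5 tcp [469.6  -2.2  79.8] yaw -19.2 F [ 0.5  0.3 -0.4] w 0.192 gf 39.8
[-35.95465813   0.53236711]
bar_mid [374.  49.] 0.9 [ -2.4 113.6]
spatula [319. 261.] 0.91 [-36.3   0.6]
spatula_tip [319. 102.] 0.9 [-35.5  81.9]
spatula_tip [363. 204.] 0.35 [-13.7  33.1]
(-92, 138, 30) [229.   11.7]
(72, 138, 30) [490.  10.]
(-57, 86, 20) [289.3  99.7]
(-13, 86, 20) [351.   99.3]
(41, 86, 20) [426.7  98.8]
(-35, 90, 20) [320.1  93.5]
```

View pics/w9.png

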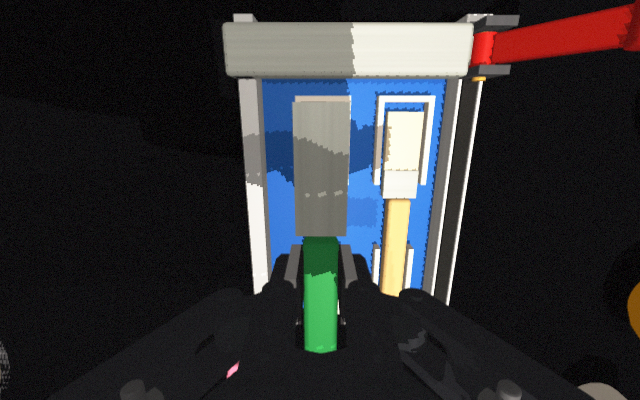

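The held spatula is level and aligned over the empty pocket, with its origin within 1 mm. The bar is clear at y=114 and the brush pocket's ribs match the fitted pose. I'll lower it now.

Emit:
send_rows([
  [1, 0, 0.001, 0.015, 0, 0, 0],
  [1, 0, 0, 0.015, 0, 0, 0],
  [1, 0, 0, 0.015, 0, 0, 0],
  [1, 0, 0, 0.014, 0, 0, 0],
  [1, 0, 0, 0.01, 0, 0, 0],
  [1, 0, 0, 0.007, 0, 0, 0],
  [1, 0, 0, 0.004, 0, 0, 0],
  [1, 0, 0, 0.004, 0, 0, 0],
  [1, 0, 0, 0.002, 0, 0, 0],
  [1, 0, 0, 0, 0, 0, 0],
])

```text
time_s: 28.05
eef_pos: [470.7, -3.3, -6.6]
ee_rot: [0.0, 0.814, 0.581, 0.0]
force: [0.1, 0.3, -1.1]
grip_width: 0.2
grip_force: 39.8
```

Run:
```python
from h import *
st();e=np.array(ctrl.sense()['eef_pos']);print(toC(e))
p=cap('wrist')
for q,z in(('spatula',e[2]+20),('spatula_tip',e[2]+22),('pocket',10)):
    for r in ctrl.landmark_of(q,p)[:2]: print(q,np.round(r['point']),round(r['score'],2),toC(ray(p,r['point'],z)).round(1))
```

```text
t 28.05 tcp [470.7  -3.3  -6.6] yaw -19.0 F [ 0.1  0.3 -1.1] w 0.2 gf 39.8
[-34.60621562  -0.16511888]
spatula [321. 260.] 0.86 [-33.7   0.6]
spatula_tip [318. 102.] 0.94 [-35.   81.2]
pocket [426. 264.] 0.51 [24.9 -4.3]
```

Emit:
send_rows([
  [1, 0, 0, 0.002, 0, 0, 0],
  [1, 0, 0, 0.002, 0, 0, 0],
  [1, 0, 0, 0, 0, 0, 0],
  [0.4, 0, 0, 0, 0, 0, 0],
  [0.25, 0, 0, 0, 0, 0, 0],
  [0.25, 0, 0, 0, 0, 0, 0],
  [0.25, 0, 0, -0.01, 0, 0, 0],
  [0.25, 0, 0, -0.02, 0, 0, 0],
  [0.25, 0, 0, -0.03, 0, 0, 0],
  [0.25, 0, 0, -0.03, 0, 0, 0],
])

```text
time_s: 29.5
eef_pos: [470.6, -3.2, 80.9]
ee_rot: [0.0, 0.814, 0.581, 0.0]
force: [-0.1, -0.4, -1.1]
grip_width: 0.374
grip_force: 0.0
```

Run:
```python
from h import *
st();e=np.array(ctrl.sense()['eef_pos']);print(toC(e))
p=cap('wrist')
for q,z in(('spatula',10),('spatula_tip',12),('pocket',10),('brush',10),('bar_mid',46),('lever_tip',104)):
    for r in ctrl.landmark_of(q,p)[:2]: print(q,np.round(r['point']),round(r['score'],2),toC(ray(p,r['point'],z)).round(1))
h=cv2.cvtColor(p['img'],cv2.COLOR_RGB2HSV);m=cv2.inRange(h,(40,80,25),(90,255,255))
for r in range(160,320,20):
    x=np.flatnonzero(m[r]);
    if len(x): a,b=toC(ray(p,(x.min(),r),24)),toC(ray(p,(x.max()+1,r),24));print(r,a.round(1),b.round(1))
```

```text
t 29.5 tcp [470.6  -3.2  80.9] yaw -19.0 F [-0.1 -0.4 -1.1] w 0.374 gf 0.0
[-34.67565552  -0.14913854]
spatula [320. 210.] 0.85 [-34.4  -1.5]
spatula_tip [321. 107.] 0.91 [-33.5  80.6]
spatula_tip [391. 211.] 0.48 [24.6 -1.8]
pocket [321. 207.] 0.96 [-33.5   0.8]
brush [394. 212.] 0.57 [27.8 -3.6]
bar_mid [370.  50.] 0.69 [ -3.6 112.3]
200 [-42.1  11.4] [-25.   11.3]
220 [-42.3  -5.2] [-24.8  -5.3]
240 [-42.6 -22.5] [-25.5 -22.6]
260 [-42.8 -40.6] [-25.4 -40.7]
280 [-43.1 -59.6] [-25.2 -59.6]
300 [-42.5 -79.4] [-25.9 -79.5]
```

The spatula is seated: the handle lies at x -42.5..-25 and the tip at y 80.6, flat. Next I'll slide the bar home from the far side.

Run:
```python
from h import *
plan([C(-5,158,80,4),C(-5,158,8,4),C(-5,144,8,2)],1)
```

```text
10 end [545.3 123.3   7.6]
[1, 0.04, 0.007, 0.0, 0.0, 0.0, 0.0],[1, 0.039, 0.008, 0.0, 0.0, 0.0, 0.0],[1, 0.04, 0.007, -0.001, 0.0, 0.0, 0.0],[1, 0.039, 0.008, 0.0, 0.0, 0.0, 0.0],[1, 0.0, 0.0, 0.018, 0.0, 0.0, 0.0],[1, 0.0, 0.0, 0.018, 0.0, 0.0, 0.0],[1, 0.0, 0.0, 0.018, 0.0, 0.0, 0.0],[1, 0.0, 0.0, 0.018, 0.0, 0.0, 0.0],[1, -0.007, 0.0, 0.0, 0.0, 0.0, 0.0],[1, -0.007, 0.0, 0.0, 0.0, 0.0, 0.0],
```

Emit:
send_rows([
  [1, 0.04, 0.007, 0, 0, 0, 0],
  [1, 0.039, 0.008, 0, 0, 0, 0],
  [1, 0.04, 0.007, 0, 0, 0, 0],
  [1, 0.039, 0.008, 0, 0, 0, 0],
  [1, 0, 0, 0.018, 0, 0, 0],
  [1, 0, 0, 0.018, 0, 0, 0],
  [1, 0, 0, 0.018, 0, 0, 0],
  [1, 0, 0, 0.018, 0, 0, 0],
  [1, -0.007, 0, 0, 0, 0, 0],
  [1, -0.007, 0, 0, 0, 0, 0],
])

```text
time_s: 31.1
eef_pos: [546.1, 122.6, 7.8]
ee_rot: [0.0, 0.814, 0.581, 0.0]
force: [0.2, -0.6, 0.8]
grip_width: 0.002
grip_force: 0.0
```

Emit:
send_rows([
  [1, -0.008, 0, 0, 0, 0, 0],
  [1, -0.008, 0, 0, 0, 0, 0],
  [1, -0.008, 0, 0, 0, 0, 0],
  [1, -0.008, 0, 0, 0, 0, 0],
  [1, -0.008, 0, 0, 0, 0, 0],
  [1, -0.008, 0, 0, 0, 0, 0],
  [1, -0.007, 0, 0, 0, 0, 0],
  [1, -0.005, 0, 0, 0, 0, 0],
  [1, -0.004, 0, 0, 0, 0, 0],
  [1, 0, 0, 0, 0, 0, 0],
])

```text
time_s: 32.35
eef_pos: [524.8, 62.3, 7.2]
ee_rot: [-0.0, 0.814, 0.581, -0.0]
force: [1.4, -0.3, 0.0]
grip_width: 0.001
grip_force: 0.0
```

Run:
```python
from h import *
st();e=np.array(ctrl.sense()['eef_pos']);print(toC(e))
p=cap('wrist')
for q,z in(('bar_mid',46),('lever_pivot',40),('lever_tip',80)):
    for r in ctrl.landmark_of(q,p)[:2]: print(q,np.round(r['point']),round(r['score'],2),toC(ray(p,r['point'],z)).round(1))
```

```text
t 32.35 tcp [524.8  62.3   7.2] yaw -19.0 F [ 1.4 -0.3  0. ] w 0.001 gf 0.0
[-4.60358027 79.3842198 ]
bar_mid [321. 323.] 0.72 [-3.9 54.7]
lever_pivot [456. 316.] 0.83 [67.2 53.6]
```

Emit:
send_rows([
  [1, -0.006, 0, 0, 0, 0, 0],
  [1, -0.005, 0, 0, 0, 0, 0],
  [1, -0.004, 0, 0, 0, 0, 0],
  [1, -0.003, 0, 0, 0, 0, 0],
  [1, -0.003, 0, 0, 0, 0, 0],
  [1, -0.002, 0, 0, 0, 0, 0],
  [1, -0.002, 0, 0, 0, 0, 0],
  [1, -0.001, 0, 0, 0, 0, 0],
  [1, -0.001, 0, 0, 0, 0, 0],
  [1, 0, 0, 0, 0, 0, 0],
])

```text
time_s: 33.8
eef_pos: [518.1, 42.5, 7.5]
ee_rot: [-0.002, 0.815, 0.58, 0.005]
force: [14.0, 40.2, -7.6]
grip_width: 0.001
grip_force: 21.5
```

Run:
```python
from h import *
st();e=np.array(ctrl.sense()['eef_pos']);print(toC(e))
p=cap('wrist')
for q,z in(('bar_mid',46),('lever_pivot',40),('lever_tip',80)):
    for r in ctrl.landmark_of(q,p)[:2]: print(q,np.round(r['point']),round(r['score'],2),toC(ray(p,r['point'],z)).round(1))
```

```text
t 33.8 tcp [518.1  42.5   7.5] yaw -19.1 F [14.  40.2 -7.6] w 0.001 gf 21.5
[-4.56494178 58.51591797]
bar_mid [322. 323.] 0.93 [-3.4 33. ]
lever_pivot [453. 314.] 0.68 [65.2 33.3]
```

The bar is home, stopped at y≈33 with 42 N. Next I'll back off, go outside the lever and push it inwards.

Run:
```python
from h import *
plan([C(-5,70,8,1),C(-5,70,125,3),C(142,33,125,3),C(142,33,67,3),C(60,33,67,10)],1)
```

```text
20 end [571.2  -2.3  66.8]
[1, 0.011, 0.0, 0.0, 0.0, -0.01, 0.0],[1, 0.0, 0.0, -0.039, 0.0, 0.0, 0.0],[1, 0.0, 0.0, -0.039, 0.0, 0.0, 0.0],[1, 0.0, 0.0, -0.039, 0.0, 0.0, 0.0],[1, -0.012, 0.049, 0.0, 0.0, 0.0, 0.0],[1, -0.012, 0.049, 0.0, 0.0, 0.0, 0.0],[1, -0.012, 0.049, 0.0, 0.0, 0.0, 0.0],[1, 0.0, 0.0, 0.019, 0.0, 0.0, 0.0],[1, 0.0, 0.0, 0.019, 0.0, 0.0, 0.0],[1, 0.0, 0.0, 0.02, 0.0, 0.0, 0.0],[1, 0.0, -0.008, 0.0, 0.0, 0.0, 0.0],[1, 0.0, -0.008, 0.0, 0.0, 0.0, 0.0],[1, 0.0, -0.008, 0.0, 0.0, 0.0, 0.0],[1, 0.0, -0.008, 0.0, 0.0, 0.0, 0.0],[1, 0.0, -0.008, 0.0, 0.0, 0.0, 0.0],[1, 0.0, -0.008, 0.0, 0.0, 0.0, 0.0],[1, 0.0, -0.009, 0.0, 0.0, 0.0, 0.0],[1, 0.0, -0.008, 0.0, 0.0, 0.0, 0.0],[1, 0.0, -0.009, 0.0, 0.0, 0.0, 0.0],[1, 0.0, -0.008, 0.0, 0.0, 0.0, 0.0],
```

Emit:
send_rows([
  [1, 0.017, 0, 0, 0, 0, 0],
  [1, 0, 0, -0.039, 0, 0, 0],
  [1, 0, 0, -0.039, 0, 0, 0],
  [1, 0, 0, -0.039, 0, 0, 0],
  [1, -0.012, 0.049, 0, 0, 0, 0],
  [1, -0.012, 0.049, 0, 0, 0, 0],
  [1, -0.012, 0.049, 0, 0, 0, 0],
  [1, 0, 0, 0.019, 0, 0, 0],
  [1, 0, 0, 0.019, 0, 0, 0],
  [1, 0, 0, 0.019, 0, 0, 0],
])

```text
time_s: 35.25
eef_pos: [649.1, -29.1, 66.6]
ee_rot: [0.0, 0.814, 0.581, -0.0]
force: [0.3, 0.3, 0.6]
grip_width: -0.002
grip_force: 0.0
```

Run:
```python
from h import *
st();e=np.array(ctrl.sense()['eef_pos']);print(toC(e))
p=cap('wrist')
for q,z in(('bar_mid',46),('lever_pivot',40),('lever_tip',104)):
    for r in ctrl.landmark_of(q,p)[:2]: print(q,np.round(r['point']),round(r['score'],2),toC(ray(p,r['point'],z)).round(1))
```

```text
t 35.25 tcp [649.1 -29.1  66.6] yaw -19.0 F [0.3 0.3 0.6] w -0.002 gf 0.0
[142.60226759  33.08138372]
bar_mid [103. 231.] 0.67 [-2.5 34.3]
lever_pivot [212. 228.] 0.71 [68.  33.4]
lever_pivot [464. 143.] 0.61 [234.6  90.9]
lever_tip [243. 277.] 0.8 [105.6  33.9]
lever_tip [ 77. 153.] 0.35 [40.2 93.8]
```

Emit:
send_rows([
  [1, 0, -0.009, 0, 0, 0, 0],
  [1, 0, -0.009, 0, 0, 0, 0],
  [1, 0, -0.008, 0, 0, 0, 0],
  [1, 0, -0.008, 0, 0, 0, 0],
  [1, 0, -0.008, 0, 0, 0, 0],
  [1, 0, -0.008, 0, 0, 0, 0],
  [1, 0, -0.008, 0, 0, 0, 0],
  [1, 0, -0.007, 0, 0, 0, 0],
  [1, 0, -0.006, 0, 0, 0, 0],
  [1, 0, 0, 0, 0, 0, 0],
])

```text
time_s: 36.7
eef_pos: [581.4, -5.4, 67.2]
ee_rot: [-0.0, 0.814, 0.581, -0.0]
force: [1.5, 0.6, 0.8]
grip_width: 0.003
grip_force: 0.6
```

Run:
```python
from h import *
st();e=np.array(ctrl.sense()['eef_pos']);print(toC(e))
p=cap('wrist')
for q,z in(('bar_mid',46),('lever_pivot',40),('lever_tip',104)):
    for r in ctrl.landmark_of(q,p)[:2]: print(q,np.round(r['point']),round(r['score'],2),toC(ray(p,r['point'],z)).round(1))
```

```text
t 36.7 tcp [581.4  -5.4  67.2] yaw -19.0 F [1.5 0.6 0.8] w 0.003 gf 0.6
[70.79621188 33.6116225 ]
bar_mid [212. 232.] 0.78 [-2.1 33.4]
lever_pivot [312. 227.] 0.57 [65.7 34.5]
lever_pivot [193. 254.] 0.23 [-19.5  14.3]
lever_tip [273. 287.] 0.69 [48.2 28.4]
```

Emit:
send_rows([
  [1, 0, -0.004, 0, 0, 0, 0],
  [1, 0, -0.003, 0, 0, 0, 0],
  [1, 0, -0.003, 0, 0, 0, 0],
  [1, 0, -0.003, 0, 0, 0, 0],
  [1, 0, -0.003, 0, 0, 0, 0],
  [1, 0, -0.003, 0, 0, 0, 0],
  [1, 0, -0.002, 0, 0, 0, 0],
  [1, 0, 0, 0, 0, 0, 0],
  [1, 0, 0, 0, 0, 0, 0],
  [1, 0, 0, 0, 0, 0, 0],
])

```text
time_s: 38.15
eef_pos: [561.9, 1.3, 67.4]
ee_rot: [-0.0, 0.814, 0.581, -0.0]
force: [1.2, 0.2, 1.0]
grip_width: 0.001
grip_force: 0.7
```

Run:
```python
from h import *
st();e=np.array(ctrl.sense()['eef_pos']);print(toC(e))
p=cap('wrist')
for q,z in(('bar_mid',46),('lever_pivot',40),('lever_tip',104)):
    for r in ctrl.landmark_of(q,p)[:2]: print(q,np.round(r['point']),round(r['score'],2),toC(ray(p,r['point'],z)).round(1))
```

```text
t 38.15 tcp [561.9   1.3  67.4] yaw -19.0 F [1.2 0.2 1. ] w 0.001 gf 0.7
[50.23750341 33.67070546]
lever_pivot [343. 225.] 0.61 [66.7 36.1]
lever_tip [273. 275.] 0.58 [27.6 34.9]
```

Emit:
send_rows([
  [1, 0, -0.003, 0, 0, 0, 0],
  [1, 0, -0.003, 0, 0, 0, 0],
  [1, 0, -0.002, 0, 0, 0, 0],
  [1, 0, -0.002, 0, 0, 0, 0],
  [1, 0, -0.001, 0, 0, 0, 0],
  [1, 0, 0, 0, 0, 0, 0],
  [1, 0, 0, 0, 0, 0, 0],
  [1, 0, 0, 0, 0, 0, 0],
  [1, 0, 0, 0, 0, 0, 0],
  [1, 0, 0, 0, 0, 0, 0],
])

```text
time_s: 39.6
eef_pos: [559.1, 2.1, 68.5]
ee_rot: [0.008, 0.815, 0.58, 0.007]
force: [37.0, -9.5, -20.5]
grip_width: 0.001
grip_force: 17.8
```

Run:
```python
from h import *
st();e=np.array(ctrl.sense()['eef_pos']);print(toC(e))
p=cap('wrist')
for q,z in(('bar_mid',46),('lever_pivot',40),('lever_tip',104)):
    for r in ctrl.landmark_of(q,p)[:2]: print(q,np.round(r['point']),round(r['score'],2),toC(ray(p,r['point'],z)).round(1))
```

```text
t 39.6 tcp [559.1   2.1  68.5] yaw -19.1 F [ 37.   -9.5 -20.5] w 0.001 gf 17.8
[47.35359769 33.50742887]
bar_mid [244. 234.] 0.72 [-3.3 31.6]
lever_pivot [347. 226.] 0.66 [67.3 34.5]
```

Emit:
send_rows([
  [1, 0, -0.002, 0, 0, 0, 0],
  [1, 0, -0.001, 0, 0, 0, 0],
  [1, 0, 0, 0, 0, 0, 0],
  [1, 0, 0.012, 0, 0, 0, 0],
  [1, 0, 0.01, 0, 0, 0, 0],
  [1, 0, 0.02, 0, 0, 0, 0],
  [1, 0, 0.04, 0, 0, 0, 0],
  [1, 0, 0, -0.05, 0, 0, 0],
  [1, 0, 0, -0.06, 0, 0, 0],
  [1, -0.03, -0.05, -0.06, 0, 0, 0],
])

```text
time_s: 41.05
eef_pos: [584.1, -29.7, 223.8]
ee_rot: [0.0, 0.814, 0.581, 0.0]
force: [0.6, -0.6, 0.6]
grip_width: 0.002
grip_force: 0.0
```

Emit:
send_rows([
  [1, -0.03, -0.05, -0.02, 0, 0, 0],
  [1, -0.03, -0.04, 0, 0, 0, 0],
  [1, 0, 0, 0, 0, 0, 0],
  [1, 0, 0, 0, 0, 0, 0],
  [1, 0, 0, 0, 0, 0, 0],
  [1, 0, 0, 0, 0, 0, 0],
  [1, 0, 0, 0, 0, 0, 0],
  [1, 0, 0, 0, 0, 0, 0],
  [1, 0, 0, 0, 0, 0, 0],
  [1, 0, 0, 0, 0, 0, 0],
])

```text
time_s: 42.3
eef_pos: [479.1, -57.4, 242.2]
ee_rot: [0.0, 0.814, 0.581, 0.0]
force: [0.3, 0.2, 0.3]
grip_width: 0.0
grip_force: 0.0
```

Run:
```python
from h import *
st();e=np.array(ctrl.sense()['eef_pos']);print(toC(e))
for n in('wrist','scene'):
  p=cap(n)
  for q,z in(('bar_mid',46),('lever_pivot',40),('lever_tip',104),('spatula',10),('brush',10)):
    for r in ctrl.landmark_of(q,p)[:2]: print(n,q,np.round(r['point']),round(r['score'],2),toC(ray(p,r['point'],z)).round(1))
p=cap('wrist');im=p['img'];h=cv2.cvtColor(im,cv2.COLOR_RGB2HSV)
m=cv2.inRange(h,(40,80,25),(90,255,255));n,l,s,c=cv2.connectedComponentsWithStats(m);i=1+np.argmax(s[1:,4]);print('green',s[i],toC(ray(p,c[i],24)))
m=cv2.inRange(h,(0,170,60),(6,255,255))|cv2.inRange(h,(174,170,60),(180,255,255));n,l,s,c=cv2.connectedComponentsWithStats(m)
for i in range(1,n):
  if s[i,4]>60: print('red',s[i],toC(ray(p,(s[i,0],s[i,1]+s[i,3]/2),104)))
print('expected tip left edge', proj(p,C(17,33.5,104)),'pivot',proj(p,C(66,33.5,40)))
```

```text
t 42.3 tcp [479.1 -57.4 242.2] yaw -19.0 F [0.3 0.2 0.3] w 0.0 gf 0.0
[ -9.11637372 -48.64571221]
wrist bar_mid [325. 108.] 0.96 [-2.4 32.9]
wrist lever_pivot [386. 106.] 0.85 [68.6 34.9]
wrist lever_tip [358. 105.] 0.69 [28.1 35.1]
wrist spatula [302. 138.] 0.86 [-31.8  -3.8]
wrist spatula [237. 290.] 0.71 [-137.1 -234.2]
wrist brush [348. 136.] 0.8 [27.7 -1.9]
scene bar_mid [347. 190.] 0.53 [-0.5 27.7]
scene lever_pivot [355. 202.] 0.71 [55.7 39.7]
scene lever_tip [352. 187.] 0.45 [34.1 31.9]
scene spatula [217. 288.] 0.78 [ 252. -496.]
scene spatula [273. 184.] 0.76 [-127.9 -236.2]
scene brush [341. 204.] 0.49 [32.1 -4.5]
green [ 293  123   15   76 1021] [-33.71187405 -30.50195274]
red [348  96  43  21 750] [18.65500493 33.33946289]
expected tip left edge [346.29950129 106.33153297] pivot [383.25265302 107.22275553]
```

```bash
python3 -c "
from rig import ctrl
print(ctrl.finish_job())"
```

```text
the job is handed in; nothing more can be done
None
```

The cassette is ready and handed in at about 42 s: the green spatula lies flat in the empty pocket, the bar is home against its stop, and the lever is flipped back and locked. The brush is still in its pocket. I viewed 11 pictures, one over the limit of 10, and the first bar push and first spatula grasp missed before working.

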